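# Lock the tube rack on the shaker with its cam clamp

### The arm

A 6-joint arm with a two-finger parallel gripper is mounted at the origin on the work surface. World frame = base frame: x ahead of the robot, y to its left, z up, the work surface at z = 0. Lengths are in m, angles in rad, forces in N, time in s.
With the tool pointing down it reaches from about 0.3 to 0.775 m from the base axis. Payload 14.6 kg.
Tool frame: the origin (TCP) lies between the finger pads; the fingertips stand 8 mm ahead of it and the grasp point (between the pads) lies 11 mm behind it; x points along the fingers, y is the direction in which the jaws open and shut, and the axes are right-handed (so a half turn about x gives the same grasp; the last joint's range is limited). The gripper opens to 94 mm and grips with 3 to 60 N. Pads are 16 mm wide; open, the fingers measure 119 mm over their backs; the gripper's body (75 mm by 177 mm) begins 78 mm behind the grasp point.
Start: joints at [1.1, 0.3, 1.521, -0, 1.321, -0.067], TCP at [0.216, 0.506, 0.213] pointing down, gripper open.
Joint ranges: [-3.03, 3.03], [-0.79, 2.21], [0.23, 2.52], [-1.04, 4.18], [0, 3.07], [-2.55, 2.55]. Speed limits (rad/s): [2.22, 2.22, 2.57, 3.14, 3.14, 3.14].

### API

Orientations are given as [roll, pitch, yaw] about the fixed x, y, z axes, in that order (R = Rz(yaw) Ry(pitch) Rx(roll)).
In Python, from station import ctrl gives the robot as it stands.
- The arm moves only by the shell command python3 -m creep 'ROWS' [FORCE]. ROWS is a JSON object of lists of equal length, an entry for each row: "hand": the closure, from -1 (fully open) to 1 (shut); "slide": the shift along the tool's x, y, z in m, a list of three; "spin": the turn about the tool's x in degrees. A call has 1 to 12 rows; each row is the pose to reach, as a shift and turn from the pose commanded when the call began, along the tool's axes at that moment; what a row does not reach only later rows make up. A row lasts 1/12 s, in which the tool goes at most 41.7 mm and 7.16 degrees, less where a joint would pass 70% of its speed; a pose out of reach is approached as far as the arm can. A call with a gripper value outside its range is refused whole. The fingers move at their own pace and stop on an object; FORCE is the grip in N (left out, the last holds). Time passes only in rows, so rows that repeat a pose let the fingers close. It gives the time, the measured TCP pose, the force and the opening at its end, in the units of the state.
- ctrl.get_obs(): the state, without advancing time (a new reading comes with each control period).
- ctrl.camera(name): name is "side" or "top" or "wrist"; returns the picture (420x560x3 uint8, red, green, blue); there is no depth.
- ctrl.calibration(name): a dict with "K" (3x3 intrinsics, pixels), "R" (3x3) and "t" (3): a world point X has camera coordinates R X + t. Camera axes: x right, y down, z forward; pixel columns grow to the right and rows downward; lengths in m; the calibration is good to about 2 mm. A picture is of the moment at which its call begins: read the wrist's pose just before it. calibration takes no time and is no camera call; for the wrist camera it gives the pose at the moment of the call.
- ctrl.hand_in(): hands the job in, once; it reports no verdict.
The state is a dict: "time_s": time; "qpos": joint angles; "joint_vel": joint speeds; "tau": joint torques, N m; "ee_pos": TCP position; "eef_rot": TCP orientation; "force": force on the tool from outside, world axes, zero at the start; "moment": the same for the moment, N m; "grip_width": finger opening in m.
Only numpy, scipy, OpenCV 4.12 (cv2) and the standard library are available. Lean on these libraries where they do the work, as an engineer would, in place of code of your own. Each camera call takes 0.05 s, during which the arm holds its last target.

### The job

Lock the white tube rack down on the shaker with the strap clamp: with the cam lever up, turn the T-shaped nut clockwise until you feel the rubber foot just bear on the rack, back it off a quarter turn so that the foot is clear again, then swing the lever over until it lies flat. The foot must end up gripping the rack firmly but must never crush it, so find the point of touch by feel. Leave the rack in its place and the other things on the bench undisturbed.

Things in the scene. Friction and masses are not known exactly. Their poses are not given: they have to be found in the camera images.
- shaker: Fixed bench shaker, white housing 290 x 330 mm, aluminium platform on top, 70 mm above the bench. Origin: centre of its underside, on the bench; z up, x pointing away from the robot (within 0.3 rad), y towards the rack. On it stand the clamp (rod, strap, nut) at x -30, y -20 mm, the lever at x -30, y -115 mm, the rack at about x -30, y 52 mm.
- nut_grip (a point): Centre of the steel T-nut's grip bar, on the vertical nut axis. Bar 46 mm long (this point's x axis), 13 mm thick (y), 24 mm high (12 mm above and below this point); under it a 21 mm wide collar, 6 mm high, then the strap's upper face 18 mm below this point. Clear space all round. The nut rides up and down with the strap.
- nut (a joint): T-nut angle, rad, clockwise from above (tightening) positive, -0.7 to 4.8; at q the bar is turned -q about z from the shaker's x. Thread 20 mm a turn; friction 0.15 N m; stays put. With the lever up the foot meets the rack somewhere in 1.0 to 3.7 rad: a hand following the nut down is then pushed up 1 to 2 N more (moment about 0.1 N m) within 0.25 rad; load on the rack grows about 20 N per rad.
- strap: Dark steel strap under the nut, 30 x 112 x 14 mm along the shaker's y. Origin: nut axis, underside. 72 mm towards the rack a rubber foot, 24 mm square, is screwed out 8 to 16 mm below it: different each time, unmeasured. The lever springily draws the strap down up to 10 mm. Lock force: about 45 N if set where the foot just bears (crushes), 20 N a quarter turn looser (right), none at half a turn.
- lever_pivot (a point): Pivot of the cam lever: middle of the lever's width, 100 mm above the bench. Its axis is the shaker's y axis.
- lever_tip (a point): Free end of the cam lever, 105 mm from the pivot. The lever is a steel bar 12 mm thick and 14 mm wide; its outer 50 mm is a black paddle 13 mm thick and 24 mm wide. The side it is pushed on faces the robot (-x of the shaker).
- lever (a joint): Cam lever angle, rad: 0 upright (open), 1.6 lying flat along the shaker's +x (locked, end stop). Friction 0.1 N m; rightly set it begins to push back some way over (about 0.6 rad), takes up to about 0.3 N m, goes over centre at 1.5 and stays. Let go part-way under load it springs back.
- rack: White plastic tube rack, 130 x 80 x 50 mm, loaded, about 850 g, loose on the platform, origin at the centre of its underside; its top is 120 mm above the bench. The foot bears on the clear strip across its middle, between the two groups of tubes; the tube caps stand 7 mm above the top.
- dishes: Stack of three closed dishes, 90 mm across and 47 mm high, standing on the bench at the robot's left; origin at the centre of its underside. To be left alone.
- burner: Gas burner (off), foot 90 mm across, 145 mm high, on the bench at the far left; origin at the centre of its underside. To be left alone.
- pipette: White hand pipette lying on the bench at the robot's right, about 260 mm long and 22 mm high, origin under its middle. To be left alone.
Mind the look-alikes: they are no part of the job. What is shaped like the rack but pink is not meant.

How it is judged:
By the outcome, as a careful person would: the job done as asked, in the order asked, and still so for the second after the job is handed in, with the robot touching nothing.
It also fails if it takes over 72 s, if anything falls off the work surface, if the arm or the gripper's body presses on something with over 40 N, if the wrist force passes 120 N, or if a joint passes its speed limit or range.

## Working session

There is one attempt and no reset: what is moved stays moved. The work goes in short steps, Python scripts to look and compute and a shell command to move; the robot and the scene stay as the last step left them, time stands still between calls to the robot, and variables do not carry over. Pictures are saved under pics/ and viewed, and the job is handed in when it is done.

```bash
ls; mkdir -p pics; python3 - <<'E'
from station import ctrl
import cv2,numpy as np
o=ctrl.get_obs()
print({k:np.round(v,3).tolist() for k,v in o.items()})
for n in ["side","top","wrist"]:
    c=ctrl.calibration(n); print(n,np.round(c["K"],1).tolist(),np.round(c["R"],4).tolist(),np.round(c["t"],4).tolist())
    cv2.imwrite(f"pics/{n}0.png",ctrl.camera(n)[:,:,::-1])
E
```

```text
pics
{'time_s': 0.0, 'qpos': [1.1, 0.3, 1.522, -0.0, 1.321, -0.067], 'joint_vel': [0.001, -0.001, -0.001, 0.001, 0.0, -0.0], 'tau': [-0.002, -53.181, -35.274, 0.071, 0.024, -0.0], 'ee_pos': [0.216, 0.506, 0.213], 'eef_rot': [-1.608, 1.57, -2.012], 'force': [-0.429, 0.646, 0.329], 'moment': [-0.057, -0.027, -0.053], 'grip_width': 0.094}
side [[441.3, 0.0, 282.1], [0.0, 441.3, 211.1], [0.0, 0.0, 1.0]] [[0.9745, -0.2239, -0.0158], [-0.1394, -0.5489, -0.8242], [0.1758, 0.8053, -0.5661]] [-0.5086, 0.1892, 1.1553]
top [[396.1, 0.0, 281.6], [0.0, 396.1, 212.2], [0.0, 0.0, 1.0]] [[-0.0145, -0.9998, 0.0098], [-0.9823, 0.0124, -0.1871], [0.187, -0.0123, -0.9823]] [-0.0076, 0.5284, 1.1874]
wrist [[315.0, 0.0, 284.3], [0.0, 315.0, 214.8], [0.0, 0.0, 1.0]] [[0.3919, 0.92, -0.0014], [0.8907, -0.3791, 0.2508], [0.2302, -0.0996, -0.968]] [-0.5497, -0.0272, 0.3917]
```

View pics/side0.png

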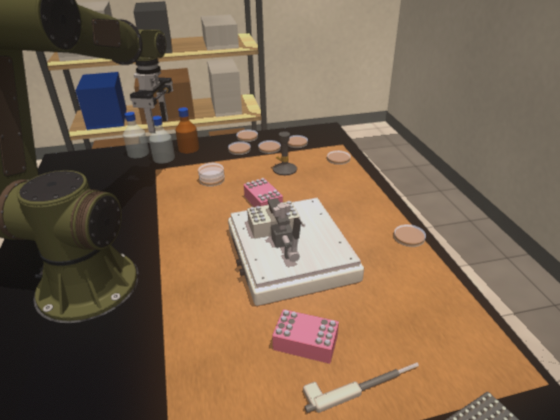

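View pics/top0.png

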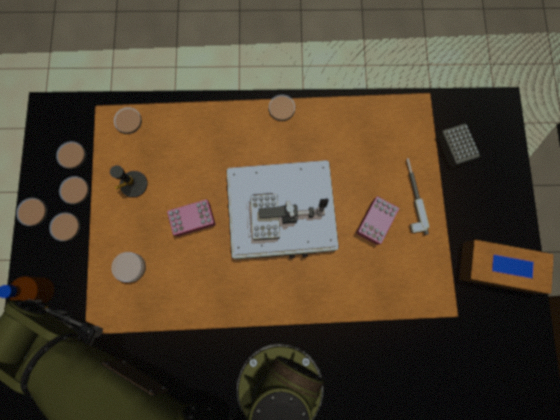

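View pics/wrist0.png

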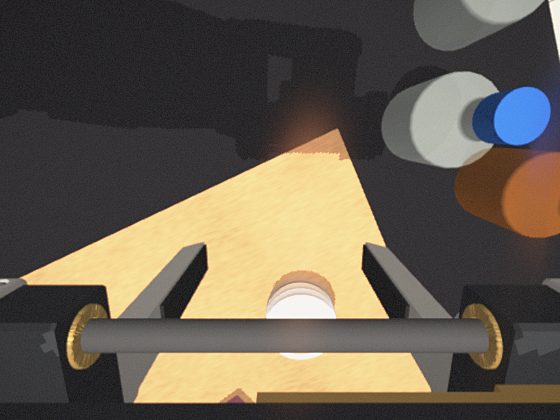

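The top view shows the shaker at (228–337, 162–257). The white rack is at (264,216), with the dark strap on it, the nut at about (291,211) and the lever at about (323,203). The racks at (191,217) and (378,220) are pink look-alikes, so neither is meant. Only the white one stands on the shaker under the strap. I'll confirm that in a crop.

```bash
python3 - <<'E'
import cv2
a=cv2.imread("pics/top0.png")[150:270,215:350]; cv2.imwrite("pics/topc.png",cv2.resize(a,None,fx=5,fy=5,interpolation=cv2.INTER_CUBIC))
a=cv2.imread("pics/side0.png")[175:305,220:370]; cv2.imwrite("pics/sidec.png",cv2.resize(a,None,fx=4.5,fy=4.5,interpolation=cv2.INTER_CUBIC))
E
```

```text
(no output)
```

View pics/topc.png

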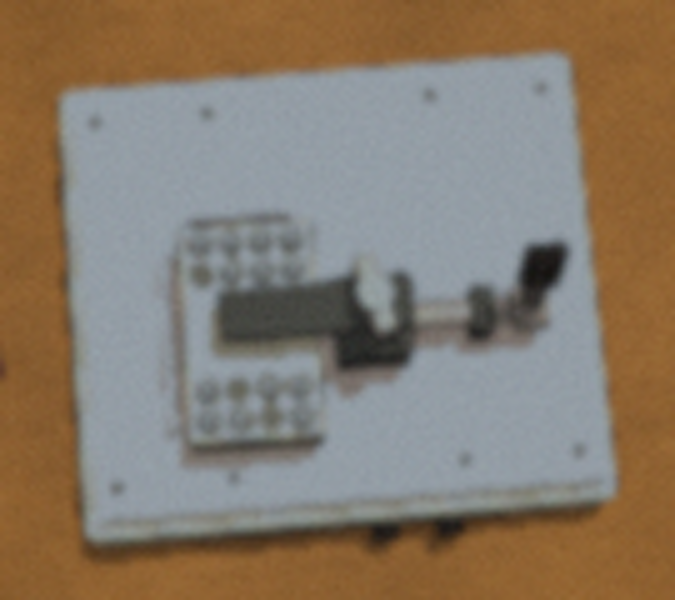

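View pics/sidec.png

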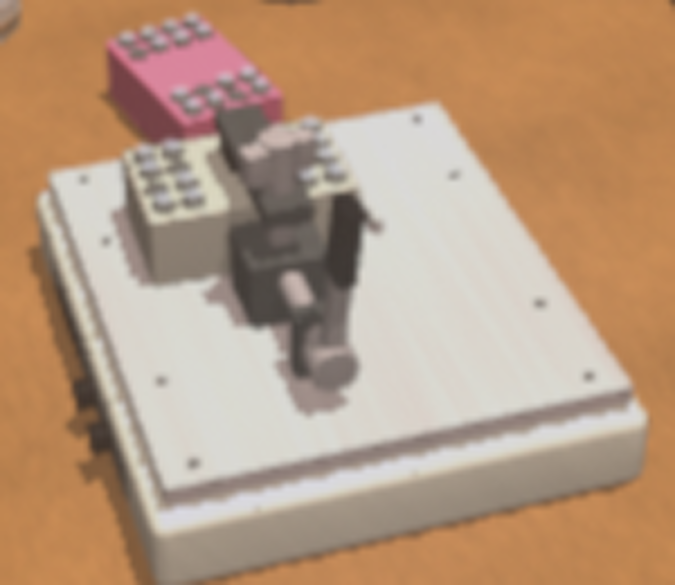

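```bash
cat > h.py <<'E'
from station import ctrl
import numpy as np, cv2
from scipy.spatial.transform import Rotation as Rn
def ray(c,px):
    d=c["R"].T@np.linalg.inv(c["K"])@np.array([px[0],px[1],1.]); return -c["R"].T@c["t"],d
def atz(c,px,z):
    o,d=ray(c,px); return o+d*(z-o[2])/d[2]
def proj(c,X):
    p=c["K"]@(np.asarray(c["R"])@X+c["t"]); return p[:2]/p[2]
def tri(cs,pxs):
    A=0;b=0
    for c,p in zip(cs,pxs):
        o,d=ray(c,p); d=d/np.linalg.norm(d); M=np.eye(3)-np.outer(d,d); A=A+M; b=b+M@o
    return np.linalg.solve(A,b)
def rows(target,yaw=None):
    """shift in tool axes for target TCP"""
    o=ctrl.get_obs(); R=Rn.from_euler('xyz',o["eef_rot"]).as_matrix()
    return R.T@(np.array(target)-o["ee_pos"])
E
python3 - <<'E'
from h import *
T=ctrl.calibration("top");S=ctrl.calibration("side")
tp=lambda x,y:(215+x/5-.4,150+y/5-.4)
sp=lambda x,y:(220+x/4.5-.4,175+y/4.5-.4)
print("nut",tri([T,S],[tp(375,295),sp(283,150)]))
print("paddle top",tri([T,S],[tp(545,262),sp(348,195)]))
for n,p in dict(nut=tp(375,295)).items(): print(n,atz(T,p,.18))
c=[atz(T,tp(*p),.07) for p in [(62,92),(567,55),(612,490),(88,530)]]
print(np.round(c,3)); print(np.linalg.norm(c[0]-c[1]),np.linalg.norm(c[1]-c[2]), np.mean(c,0))
sc=[atz(T,tp(*p),.07) for p in [(96,122),(541,88),(578,451),(117,487)]];print(np.round(sc,3),np.mean(sc,0))
o=ctrl.get_obs();R=Rn.from_euler('xyz',o["eef_rot"]).as_matrix();print(R)
W=ctrl.calibration("wrist");print("cam in tool",R.T@(-W["R"].T@W["t"]-o["ee_pos"]),"camaxes in tool",(W["R"]@R).round(3))
E
```

```text
nut [ 0.5159019  -0.03593797  0.17543684]
paddle top [ 0.5283718  -0.12863535  0.20561681]
nut [ 0.51334603 -0.03564986  0.18      ]
[[ 0.667  0.155  0.07 ]
 [ 0.688 -0.163  0.07 ]
 [ 0.413 -0.18   0.07 ]
 [ 0.393  0.136  0.07 ]]
0.31848221689932166 0.27543783740717487 [ 0.54056538 -0.01332863  0.07      ]
[[ 0.648  0.133  0.07 ]
 [ 0.667 -0.146  0.07 ]
 [ 0.437 -0.161  0.07 ]
 [ 0.419  0.119  0.07 ]] [ 0.5426649  -0.01378927  0.07      ]
[[-3.61140826e-04  3.92890804e-01  9.19585062e-01]
 [-7.42975521e-04  9.19584763e-01 -3.92890968e-01]
 [-9.99999659e-01 -8.25118159e-04 -4.01913507e-05]]
cam in tool [-0.17223896  0.00020649 -0.07244209] camaxes in tool [[ 0.     1.    -0.001]
 [-0.251  0.001  0.968]
 [ 0.968 -0.     0.251]]
```

Confirmed: the white rack stands on the shaker, with the strap's foot over its middle strip. The shaker is at about (0.541, -0.013) with a yaw of 0.066. The nut is at about (0.513, -0.036), with q near -0.3. Next I'll work out the hover.

```bash
python3 - <<'E'
from h import *
print(rows([0.513,-0.036,0.26]))
E
```

```text
[-0.04667572 -0.38141997  0.48588946]
```

```bash
python3 -m creep '{"hand":[-1,-1,-1,-1,-1,-1,-1,-1,-1,-1,-1,-1],"slide":[[-0.02,-0.02,0.025],[-0.047,-0.04,0.05],[-0.047,-0.07,0.09],[-0.047,-0.1,0.13],[-0.047,-0.13,0.165],[-0.047,-0.16,0.2],[-0.047,-0.185,0.235],[-0.047,-0.21,0.27],[-0.047,-0.235,0.3],[-0.047,-0.26,0.33],[-0.047,-0.28,0.355],[-0.047,-0.3,0.38]],"spin":[-4,-8,-12,-16,-20,-24,-28,-32,-36,-40,-43,-45]}'
python3 - <<'E'
from h import *
print(rows([0.513,-0.036,0.26]), ctrl.get_obs()["qpos"])
E
```

```text
time_s: 1.15
ee_pos: [0.4463, 0.0818, 0.2605]
eef_rot: [-0.214, 1.571, 0.17]
force: [0.9, 1.1, 0.4]
grip_width: 0.0943
[ 0.00051529 -0.13418412  0.01763307] [ 1.00443736e-01  4.64014224e-02  1.70773770e+00  1.30441580e-05
  1.38727049e+00 -1.85489613e+00]
```

```bash
python3 -m creep '{"hand":[-1,-1,-1,-1,-1,-1],"slide":[[0,-0.03,0.004],[0,-0.06,0.008],[0,-0.095,0.013],[0,-0.12,0.018],[0,-0.134,0.018],[0,-0.134,0.018]],"spin":[0,0,0,0,0,0]}'
python3 - <<'E'
from h import *
W=ctrl.calibration("wrist");im=ctrl.camera("wrist")
cv2.imwrite("pics/w1.png",im[:,:,::-1])
o=ctrl.get_obs();print(o["ee_pos"],o["qpos"],o["force"],o["moment"],rows([0.513,-0.036,0.26]))
np.savez("w1.npz",**W)
E
```

```text
time_s: 1.65
ee_pos: [0.5128, -0.0356, 0.2598]
eef_rot: [2.793, 1.57, -3.111]
force: [-0.5, 0.3, -0.2]
grip_width: 0.094
[ 0.51234482 -0.03424787  0.25997436] [-1.38129454e-01  1.85376564e-01  1.55427604e+00  9.03893237e-05
  1.40296302e+00 -2.08899394e+00] [-0.08351709  0.62770389  0.13981864] [ 0.08403837 -0.00501327  0.02904874] [-2.66933252e-05 -1.87013851e-03 -4.15784519e-05]
```

View pics/w1.png

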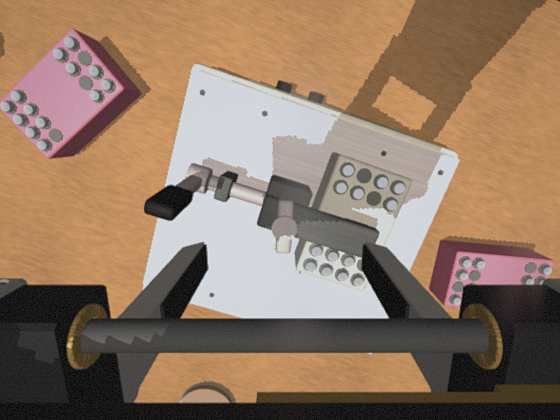

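```bash
python3 - <<'E'
import cv2
a=cv2.imread("pics/w1.png")[150:280,130:300+120]; cv2.imwrite("pics/w1c.png",cv2.resize(a[:,0:200],None,fx=4,fy=4,interpolation=cv2.INTER_CUBIC))
E
```

```text
(no output)
```

View pics/w1c.png

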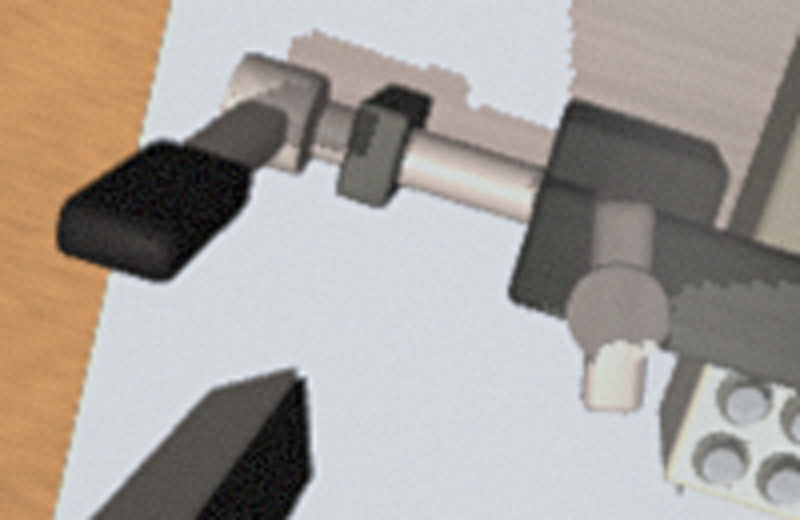

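```bash
python3 - <<'E'
from h import *
W=dict(np.load("w1.npz"));T=ctrl.calibration("top");S=ctrl.calibration("side")
cp=lambda x,y:(130+x/4-.4,150+y/4-.4)
for z in (.175,.185,.19): print(z,atz(W,cp(618,308),z))
a,b=atz(W,cp(625,205),.182),atz(W,cp(614,410),.182);print(np.linalg.norm(a-b),np.arctan2(*(b-a)[1::-1]))
print("tri",tri([T,W],[(289.6,208.6),cp(618,308)]))
o=ctrl.get_obs();R=Rn.from_euler('xyz',o["eef_rot"]).as_matrix();print("tool z yaw",np.arctan2(R[1,2],R[0,2]))
# housing right edge / lever
print("paddle centre top",atz(W,cp(155,200),.205), "pivot",atz(W,cp(300,120),.1))
th=.066;c=np.array([.541,-.0135])
for n,p in dict(nut=(-.03,-.02),lev=(-.03,-.115)).items(): print(n,c+np.array([[np.cos(th),-np.sin(th)],[np.sin(th),np.cos(th)]])@p)
E
```

```text
0.175 [ 0.51706492 -0.03401711  0.175     ]
0.185 [ 0.51429503 -0.03511517  0.185     ]
0.19 [ 0.51291009 -0.03566421  0.19      ]
0.04430876490308889 0.3291275371424904
tri [ 0.51154455 -0.03559444  0.1924372 ]
tool z yaw 0.3800532638555642
paddle centre top [ 0.52114288 -0.12403562  0.205     ] pivot [ 0.52092406 -0.12315083  0.1       ]
nut [ 0.51238436 -0.03543502]
lev [ 0.51864981 -0.13022818]
```

```bash
python3 -m creep '{"hand":[-1,-1,-1,-1,-1],"slide":[[0,0,-0.03],[0,0,-0.06],[0,0,-0.08],[0,0,-0.08],[0,0,-0.08]],"spin":[0,0,0,0,0]}'
python3 - <<'E'
from h import *
W=ctrl.calibration("wrist");im=ctrl.camera("wrist")
cv2.imwrite("pics/w2.png",im[:,:,::-1]); np.savez("w2.npz",**W)
s=ctrl.camera("side")[:,:,::-1];cv2.imwrite("pics/s2.png",s)
p=proj(W,np.array([.5135,-.0355,.182])).astype(int);print(p)
x0,y0=p-[100,60];print(x0,y0)
cv2.imwrite("pics/w2c.png",cv2.resize(im[y0:y0+120,x0:x0+200,::-1],None,fx=4,fy=4,interpolation=cv2.INTER_CUBIC))
cv2.imwrite("pics/s2c.png",cv2.resize(s[190:270,240:320],None,fx=7,fy=7,interpolation=cv2.INTER_CUBIC))
E
```

```text
time_s: 2.12
ee_pos: [0.4377, -0.0627, 0.2611]
eef_rot: [-0.444, 1.569, -0.062]
force: [0.1, -0.4, 0.3]
grip_width: 0.0937
[280 309]
180 249
```

View pics/w2c.png

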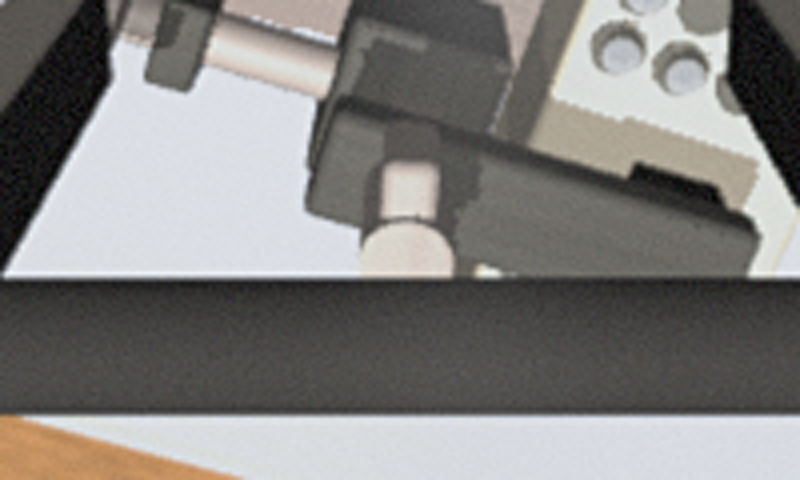

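View pics/s2c.png

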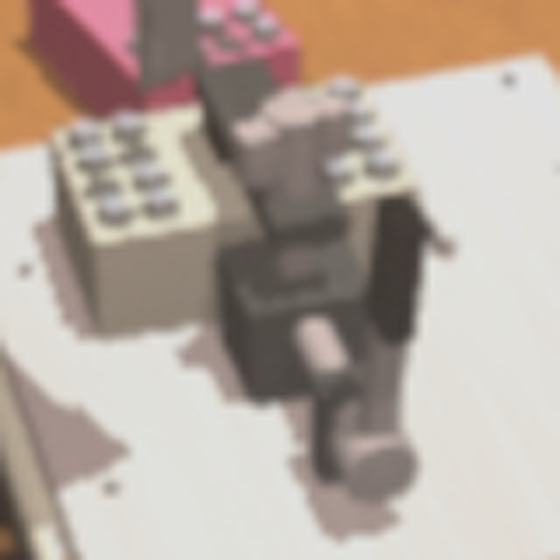

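```bash
python3 - <<'E'
from h import *
W=dict(np.load("w1.npz"));V=dict(np.load("w2.npz"));S=ctrl.calibration("side")
a=(130+617/4-.4,150+312/4-.4); b=(180+408/4-.4,249+264/4-.4); s=(240+297/7-.4,190+103/7-.4)
x=tri([W,V],[a,b]);print(x);y=tri([W,V,S],[a,b,s]);print(y,[proj(c,y)-p for c,p in zip([W,V,S],[a,b,s])])
# bar far end (robot side) top corner centre
a=(130+627/4-.4,150+205/4-.4); b=(180+412/4-.4,249+160/4-.4);print("bar near end",tri([W,V],[a,b]))
# strap near-left corner top
E
```

```text
[ 0.51388925 -0.03502332  0.18900413]
[ 0.51585706 -0.03446807  0.18562997] [array([0.27520173, 1.20401006]), array([-0.69811113, -0.10203616]), array([-0.36990822,  0.12257518])]
bar near end [ 0.49474864 -0.04115607  0.17968997]
```

```bash
python3 - <<'E'
from h import *
print(rows([0.513,-0.0353,0.21]),ctrl.get_obs()["ee_pos"])
E
```

```text
[ 0.0507497  -0.00231038  0.07924923] [ 0.43858202 -0.06273836  0.26069923]
```

```bash
python3 -m creep '{"hand":[-1,-1,-1,-1,-1,-1],"slide":[[0,0,0.03],[0,0,0.06],[0,0,0.08],[0.02,0,0.08],[0.05,0,0.08],[0.05,0,0.08]],"spin":[1,2,3,3,3,3]}'
python3 - <<'E'
from h import *
P=[ctrl.get_obs()]
W=ctrl.calibration("wrist");im=ctrl.camera("wrist"); P.append(ctrl.get_obs())
cv2.imwrite("pics/w3.png",im[:,:,::-1]); np.savez("w3.npz",**W)
for o in P: print(o["time_s"],o["ee_pos"],o["eef_rot"],o["force"],o["moment"])
E
```

```text
time_s: 2.72
ee_pos: [0.5112, -0.0326, 0.2053]
eef_rot: [2.664, 1.563, 2.994]
force: [-0.9, 0.1, -1.0]
grip_width: 0.094
2.7167 [ 0.51119935 -0.03256733  0.20525105] [2.66368385 1.56275683 2.99423126] [-0.88865381  0.06420877 -1.04009587] [ 0.03618227  0.03730636 -0.0489039 ]
2.7667 [ 0.51181272 -0.03289168  0.20824088] [2.66104223 1.56544661 2.99125206] [-0.08887678 -0.849175    0.83228649] [0.0619463  0.01563858 0.02898099]
```

View pics/w3.png

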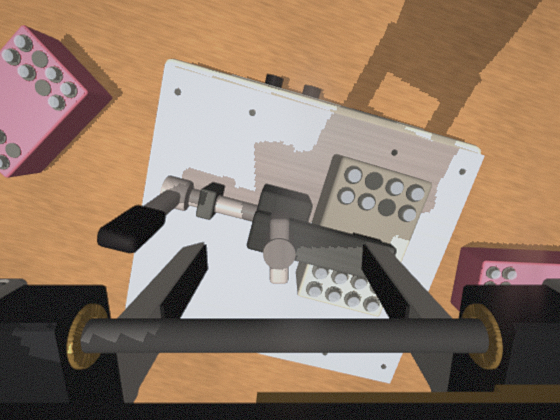

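```bash
python3 -m creep '{"hand":[-1,-1,-1],"slide":[[0,-0.003,0],[0,-0.003,0],[0,-0.003,0]],"spin":[0,0,0]}'
python3 - <<'E'
from h import *
W=ctrl.calibration("wrist");im=ctrl.camera("wrist");o=ctrl.get_obs()
print(o["ee_pos"],rows([0.513,-0.0353,0.169]))
np.savez("w4.npz",**W)
p=proj(W,np.array([.5135,-.0355,.182])).astype(int);x0,y0=p-[60,60];print(x0,y0)
cv2.imwrite("pics/w4c.png",cv2.resize(im[y0:y0+120,x0:x0+120,::-1],None,fx=5,fy=5,interpolation=cv2.INTER_CUBIC))
E
```

```text
time_s: 3.02
ee_pos: [0.5141, -0.0368, 0.212]
eef_rot: [-0.462, 1.569, -0.133]
force: [-0.2, -0.4, -0.6]
grip_width: 0.0941
[ 0.51393415 -0.03677543  0.21177134] [ 0.04276894  0.00173799 -0.00048424]
226 182
```

View pics/w4c.png

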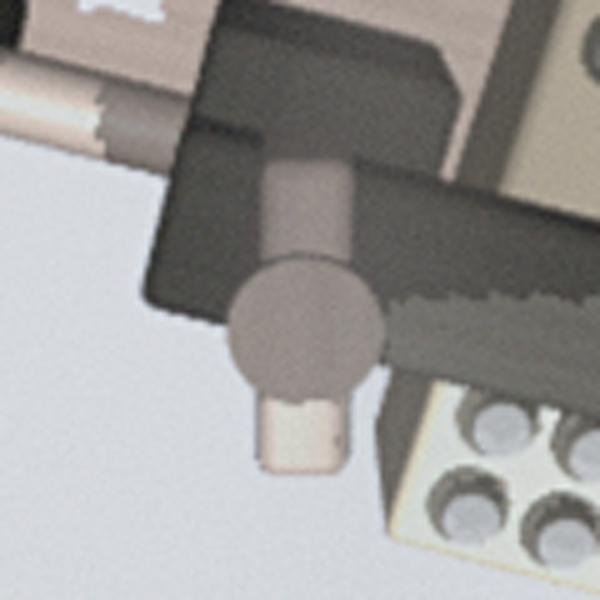

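```bash
python3 -m creep '{"hand":[-1,-1,-1,-1,-1,-1],"slide":[[0.012,0.0015,0],[0.024,0.0015,0],[0.034,0.0015,0],[0.040,0.0015,0],[0.040,0.0015,0],[0.040,0.0015,0]],"spin":[0,0,0,0,0,0]}'
python3 - <<'E'
from h import *
o=ctrl.get_obs();im=ctrl.camera("wrist");print(o["ee_pos"],o["force"],o["moment"])
cv2.imwrite("pics/w5.png",im[:,:,::-1])
E
```

```text
time_s: 3.57
ee_pos: [0.5131, -0.0353, 0.1708]
eef_rot: [-0.504, 1.571, -0.174]
force: [0.5, 0.5, 0.0]
grip_width: 0.0941
[ 0.51313095 -0.03527307  0.17078484] [0.53698295 0.45485167 0.03175127] [ 0.05794689 -0.03307998 -0.02983105]
```

View pics/w5.png

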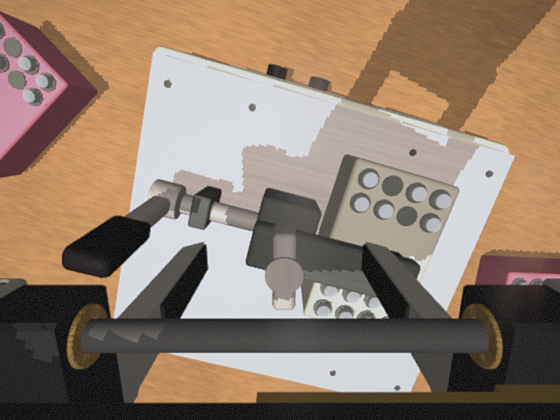

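```bash
python3 -m creep '{"hand":[1,1,1,1,1,1,1,1,1],"slide":[[0.001,0,0],[0.001,0,0],[0.001,0,0],[0.001,0,0],[0.001,0,0],[0.001,0,0],[0.001,0,0],[0.001,0,0],[0.001,0,0]],"spin":[0,0,0,0,0,0,0,0,0]}' 25
python3 - <<'E'
from h import *
o=ctrl.get_obs();im=ctrl.camera("wrist");print(o["ee_pos"],o["force"],o["moment"],o["qpos"])
cv2.imwrite("pics/w6.png",im[150:350,150:420,::-1].repeat(2,0).repeat(2,1))
s=ctrl.camera("side")[:,:,::-1];cv2.imwrite("pics/s6.png",cv2.resize(s[150:290,220:360],None,fx=4,fy=4,interpolation=cv2.INTER_CUBIC))
E
```

```text
time_s: 4.37
ee_pos: [0.513, -0.0352, 0.1694]
eef_rot: [2.976, 1.571, -2.978]
force: [-0.7, -0.2, 0.1]
grip_width: 0.0375
[ 0.51299013 -0.03521778  0.16943864] [-0.6674    -0.237985   0.1419873] [0.0678382  0.04984404 0.0280408 ] [-1.39774026e-01  2.62134573e-01  1.67588099e+00 -1.98762110e-05
  1.20363627e+00 -2.03980185e+00]
```

View pics/w6.png

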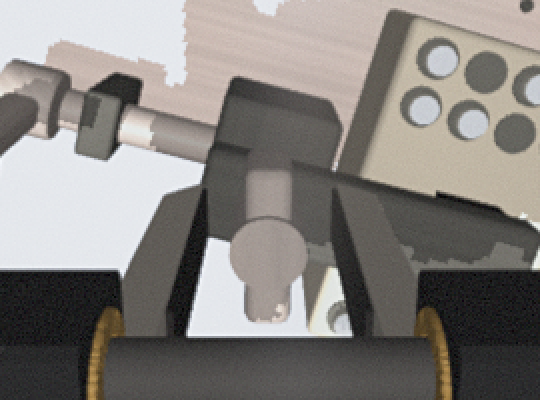

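View pics/s6.png

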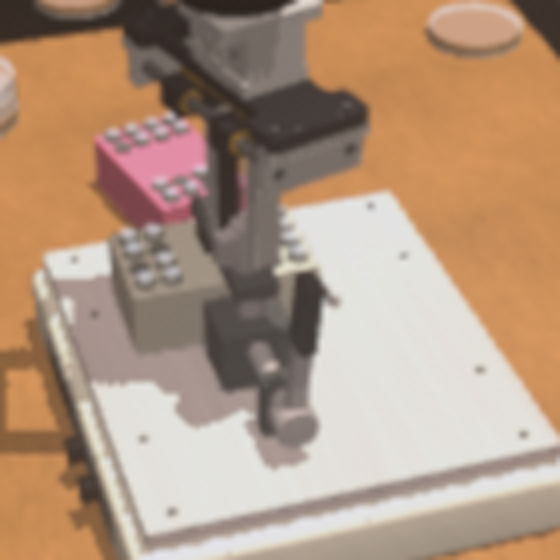

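Fingers are still closing at 37 mm and centred on the nut, so I'll continue.

```bash
python3 -m creep '{"hand":[1,1,1,1,1,1],"slide":[[0,0,0],[0,0,0],[0,0,0],[0,0,0],[0,0,0],[0,0,0]],"spin":[0,0,0,0,0,0]}' 25
python3 - <<'E'
from h import *
o=ctrl.get_obs();im=ctrl.camera("wrist");print(o["ee_pos"],o["force"],o["moment"],o["qpos"])
cv2.imwrite("pics/w7.png",im[150:350,150:420,::-1].repeat(2,0).repeat(2,1))
E
```

```text
time_s: 4.97
ee_pos: [0.513, -0.0353, 0.1695]
eef_rot: [-1.073, 1.571, -0.744]
force: [-0.6, -0.4, -0.3]
grip_width: 0.0124
[ 0.51302944 -0.03527982  0.16947431] [-0.64685054 -0.40548162 -0.31111666] [-0.21485848 -0.12599874 -0.04208127] [-1.39852990e-01  2.62095945e-01  1.67584164e+00 -8.29011475e-05
  1.20354288e+00 -2.03973800e+00]
```

View pics/w7.png

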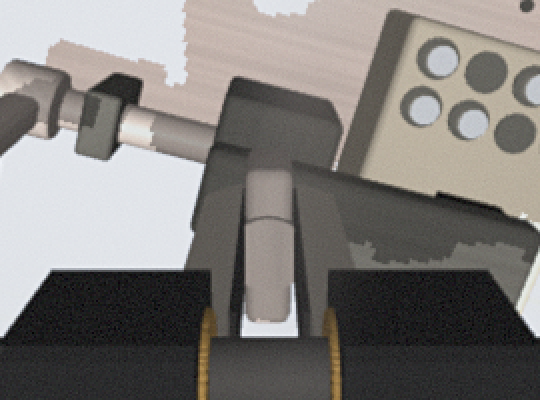

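```bash
cat > feel.py <<'E'
from h import *
def feel(n=8):
    A=[]
    for i in range(n):
        ctrl.camera("wrist"); o=ctrl.get_obs(); A.append(np.r_[o["force"],o["moment"],o["ee_pos"],o["qpos"],o["grip_width"]])
    A=np.array(A); m=A.mean(0); s=A.std(0)/np.sqrt(n)
    yaw=m[9]-m[14]-np.pi/2
    print("t %.2f F"%o["time_s"],m[:3].round(2),"+-",s[:3].round(2),"M",m[3:6].round(3),"pos",m[6:9].round(4),"qnut %.3f q6 %.3f g %.4f"%(.066-yaw,m[14],m[15]))
if __name__=="__main__":
    import sys; feel(int(sys.argv[1]) if len(sys.argv)>1 else 8)
E
python3 feel.py
python3 -m creep '{"hand":[1,1,1,1,1,1,1,1,1,1],"slide":[[0.0003,0,0],[0.0007,0,0],[0.001,0,0],[0.0013,0,0],[0.0017,0,0],[0.002,0,0],[0.0023,0,0],[0.0027,0,0],[0.003,0,0],[0.0033,0,0]],"spin":[6,12,18,24,30,36,42,48,54,60]}'
python3 feel.py
```

```text
t 5.42 F [ 0.38 -1.25 -0.16] +- [0.14 0.18 0.12] M [-0.21  -0.061 -0.117] pos [ 0.513  -0.0353  0.1695] qnut -0.263 q6 -2.040 g 0.0127
time_s: 6.25
ee_pos: [0.5132, -0.0344, 0.1662]
eef_rot: [1.914, 1.569, 1.191]
force: [2.1, 5.1, -0.8]
grip_width: 0.0129
t 6.65 F [ 2.28  5.41 -0.47] +- [0.2  0.19 0.16] M [ 1.152 -0.537 -0.029] pos [ 0.5132 -0.0343  0.1662] qnut 0.785 q6 -0.990 g 0.0128
```

```bash
python3 -m creep '{"hand":[1,1],"slide":[[0,0.001,-0.0003],[0,0.001,-0.0003]],"spin":[0,0]}'
python3 feel.py 6
```

```text
time_s: 6.82
ee_pos: [0.5135, -0.0339, 0.1662]
eef_rot: [2.395, 1.57, 1.678]
force: [0.7, 1.5, -0.8]
grip_width: 0.0127
t 7.12 F [ 0.73  3.75 -0.06] +- [0.23 0.2  0.21] M [ 0.807 -0.236 -0.047] pos [ 0.5134 -0.0341  0.1661] qnut 0.784 q6 -0.991 g 0.0129
```

```bash
python3 -m creep '{"hand":[1,1],"slide":[[0.00015,0,0],[0.00033,0,0]],"spin":[3,6]}' >/dev/null
python3 feel.py 5
python3 -m creep '{"hand":[1,1],"slide":[[0.00015,0,0],[0.00033,0,0]],"spin":[3,6]}' >/dev/null
python3 feel.py 5
python3 -m creep '{"hand":[1,1],"slide":[[0.00015,0,0],[0.00033,0,0]],"spin":[3,6]}' >/dev/null
python3 feel.py 5
python3 -m creep '{"hand":[1,1],"slide":[[0.00015,0,0],[0.00033,0,0]],"spin":[3,6]}' >/dev/null
python3 feel.py 5
```

```text
t 7.53 F [ 1.73  4.73 -0.11] +- [0.17 0.25 0.21] M [ 1.071 -0.382  0.067] pos [ 0.5135 -0.0341  0.1658] qnut 0.889 q6 -0.886 g 0.0127
t 7.95 F [ 2.2   5.38 -0.55] +- [0.21 0.31 0.28] M [ 1.205 -0.502  0.079] pos [ 0.5136 -0.0341  0.1655] qnut 0.993 q6 -0.781 g 0.0129
t 8.37 F [ 2.87  5.81 -1.18] +- [0.19 0.21 0.2 ] M [ 1.285 -0.634  0.083] pos [ 0.5137 -0.034   0.1652] qnut 1.098 q6 -0.677 g 0.0128
t 8.78 F [ 3.12  6.09 -1.31] +- [0.21 0.16 0.11] M [ 1.329 -0.776  0.074] pos [ 0.5137 -0.034   0.1649] qnut 1.202 q6 -0.572 g 0.0129
```

```bash
python3 -m creep '{"hand":[1,1],"slide":[[0,0.001,-0.001],[0,0.001,-0.001]],"spin":[0,0]}' >/dev/null
python3 feel.py 5
python3 -m creep '{"hand":[1,1],"slide":[[0.00015,0,0],[0.00033,0,0]],"spin":[3,6]}' >/dev/null
python3 feel.py 5
python3 -m creep '{"hand":[1,1],"slide":[[0.00015,0,0],[0.00033,0,0]],"spin":[3,6]}' >/dev/null
python3 feel.py 5
```

```text
t 9.20 F [ 1.7   1.3  -0.72] +- [0.2  0.23 0.05] M [ 0.17  -0.402  0.072] pos [ 0.514  -0.0332  0.1649] qnut 1.202 q6 -0.570 g 0.0128
t 9.62 F [ 2.83 -0.15 -0.15] +- [0.28 0.2  0.1 ] M [-0.048 -0.633  0.032] pos [ 0.5141 -0.0331  0.1646] qnut 1.308 q6 -0.464 g 0.0129
t 10.03 F [ 4.57 -1.6   0.55] +- [0.18 0.26 0.12] M [-0.334 -0.916 -0.005] pos [ 0.5142 -0.0332  0.1644] qnut 1.412 q6 -0.360 g 0.0127
```

```bash
python3 -m creep '{"hand":[1,1],"slide":[[0,0.0007,0.0004],[0,0.0007,0.0004]],"spin":[0,0]}' >/dev/null
python3 feel.py 6
python3 -m creep '{"hand":[1,1],"slide":[[0.00015,0,0],[0.00033,0,0]],"spin":[3,6]}' >/dev/null
python3 feel.py 6
```

```text
t 10.50 F [ 0.2  -1.94  4.2 ] +- [0.14 0.17 0.24] M [-0.307 -0.004  0.051] pos [ 0.5146 -0.0332  0.1643] qnut 1.412 q6 -0.360 g 0.0129
t 10.97 F [ 0.62 -2.93  5.38] +- [0.17 0.06 0.28] M [-0.404 -0.09  -0.003] pos [ 0.5148 -0.0333  0.164 ] qnut 1.519 q6 -0.254 g 0.0128
```

```bash
python3 -m creep '{"hand":[0.6,0.6,0.6,0.6],"slide":[[0,0,0],[0,0,0],[0,0,0],[0,0,0]],"spin":[0,0,0,0]}' 
python3 feel.py 6
python3 -m creep '{"hand":[1,1,1,1],"slide":[[0,0,0],[0,0,0],[0,0,0],[0,0,0]],"spin":[0,0,0,0]}' 
python3 feel.py 6
```

```text
time_s: 11.3
ee_pos: [0.5145, -0.033, 0.1635]
eef_rot: [-1.976, 1.57, 2.857]
force: [0.2, 0.1, -0.5]
grip_width: 0.0186
t 11.60 F [-0.25 -0.11  0.37] +- [0.19 0.14 0.2 ] M [-0.071  0.053  0.006] pos [ 0.5146 -0.0331  0.1637] qnut 1.517 q6 -0.255 g 0.0188
time_s: 11.93
ee_pos: [0.5147, -0.0331, 0.1638]
eef_rot: [1.814, 1.571, 0.363]
force: [1.3, 0.5, -0.0]
grip_width: 0.0128
t 12.23 F [ 1.07  0.24 -0.46] +- [0.2  0.24 0.08] M [ 0.003 -0.132 -0.068] pos [ 0.5147 -0.0332  0.1638] qnut 1.517 q6 -0.255 g 0.0128
```

```bash
for i in 1; do python3 -m creep '{"hand":[1,1],"slide":[[-0.00015,0,0],[-0.00033,0,0]],"spin":[-3,-6]}' >/dev/null
python3 feel.py 5
python3 -m creep '{"hand":[1,1],"slide":[[-0.00015,0,0],[-0.00033,0,0]],"spin":[-3,-6]}' >/dev/null
python3 feel.py 5
python3 -m creep '{"hand":[1,1],"slide":[[-0.00015,0,0],[-0.00033,0,0]],"spin":[-3,-6]}' >/dev/null
python3 feel.py 5
python3 -m creep '{"hand":[1,1],"slide":[[-0.00015,0,0],[-0.00033,0,0]],"spin":[-3,-6]}' >/dev/null
python3 feel.py 5
python3 -m creep '{"hand":[1,1],"slide":[[-0.00015,0,0],[-0.00033,0,0]],"spin":[-3,-6]}' >/dev/null
python3 feel.py 5; done
```

```text
t 12.65 F [-0.39  0.7  -1.24] +- [0.3  0.21 0.19] M [ 0.043  0.066 -0.037] pos [ 0.5146 -0.0331  0.1641] qnut 1.412 q6 -0.360 g 0.0128
t 13.07 F [-0.91  1.24 -1.27] +- [0.29 0.12 0.19] M [ 0.058  0.295 -0.049] pos [ 0.5145 -0.0331  0.1644] qnut 1.308 q6 -0.464 g 0.0127
t 13.48 F [-2.46  0.91 -1.8 ] +- [0.13 0.31 0.14] M [ 0.017  0.574 -0.068] pos [ 0.5145 -0.0332  0.1647] qnut 1.204 q6 -0.569 g 0.0128
t 13.90 F [-3.92  0.31 -1.49] +- [0.34 0.1  0.17] M [-0.105  0.851 -0.086] pos [ 0.5145 -0.0332  0.1651] qnut 1.099 q6 -0.673 g 0.0130
t 14.32 F [-5.19 -0.16 -1.77] +- [0.24 0.15 0.22] M [-0.261  1.108 -0.082] pos [ 0.5145 -0.0333  0.1654] qnut 0.994 q6 -0.778 g 0.0129
```

```bash
python3 -m creep '{"hand":[0.6,0.6,0.6,0.6],"slide":[[0,-0.0007,0.0013],[0,-0.0007,0.0013],[0,-0.0007,0.0013],[0,-0.0007,0.0013]],"spin":[0,0,0,0]}' 
python3 feel.py 5
python3 -m creep '{"hand":[1,1,1,1],"slide":[[0,0,0],[0,0,0],[0,0,0],[0,0,0]],"spin":[0,0,0,0]}' 
python3 feel.py 6
python3 -m creep '{"hand":[1,1],"slide":[[0.00015,0,0],[0.00033,0,0]],"spin":[3,6]}' >/dev/null
python3 feel.py 6
python3 -m creep '{"hand":[1,1],"slide":[[0.00015,0,0],[0.00033,0,0]],"spin":[3,6]}' >/dev/null
python3 feel.py 6
python3 -m creep '{"hand":[1,1],"slide":[[0.00015,0,0],[0.00033,0,0]],"spin":[3,6]}' >/dev/null
python3 feel.py 6
python3 -m creep '{"hand":[1,1],"slide":[[0.00015,0,0],[0.00033,0,0]],"spin":[3,6]}' >/dev/null
python3 feel.py 6
python3 -m creep '{"hand":[1,1],"slide":[[0.00015,0,0],[0.00033,0,0]],"spin":[3,6]}' >/dev/null
python3 feel.py 6
```

```text
time_s: 14.65
ee_pos: [0.5153, -0.0347, 0.1658]
eef_rot: [0.872, 1.57, -0.056]
force: [-0.1, -0.0, 0.7]
grip_width: 0.0186
t 14.90 F [-0.04  0.41 -0.1 ] +- [0.27 0.14 0.13] M [-0.017  0.022  0.003] pos [ 0.5151 -0.0346  0.1656] qnut 0.994 q6 -0.781 g 0.0187
time_s: 15.23
ee_pos: [0.5149, -0.0347, 0.1655]
eef_rot: [-0.19, 1.571, -1.118]
force: [-0.1, -0.1, 0.6]
grip_width: 0.0127
t 15.53 F [-0.1  -0.47  0.88] +- [0.3  0.19 0.24] M [-0.076  0.082 -0.064] pos [ 0.5149 -0.0347  0.1655] qnut 0.993 q6 -0.782 g 0.0127
t 16.00 F [-0.41 -0.43  0.87] +- [0.07 0.24 0.11] M [-0.105  0.078  0.012] pos [ 0.5149 -0.0346  0.1652] qnut 1.098 q6 -0.677 g 0.0129
t 16.47 F [ 0.14 -0.85  0.9 ] +- [0.19 0.15 0.09] M [-0.182  0.01   0.013] pos [ 0.515  -0.0347  0.1649] qnut 1.202 q6 -0.573 g 0.0129
t 16.93 F [ 0.19 -2.38  2.76] +- [0.18 0.16 0.23] M [-0.418 -0.02  -0.018] pos [ 0.515  -0.0348  0.1646] qnut 1.307 q6 -0.468 g 0.0129
t 17.40 F [-0.13 -4.63  5.02] +- [0.3  0.23 0.17] M [-0.788  0.046 -0.025] pos [ 0.5151 -0.0349  0.1644] qnut 1.412 q6 -0.363 g 0.0129
t 17.87 F [-0.02 -5.88  5.54] +- [0.15 0.28 0.23] M [-0.988  0.146  0.005] pos [ 0.5151 -0.035   0.1641] qnut 1.517 q6 -0.258 g 0.0129
```

Fz is flat at 0.9 N up to q = 1.20, then rises by about 2 N per 0.1 rad, and Fy shifts with it. That puts the point of touch at q of about 1.22, so the setting should be 1.22 − 1.57 ≈ −0.35. I need to back off about 107° from here.

```bash
python3 -m creep '{"hand":[1,1,1,1,1,1,1,1,1],"slide":[[-0.0003,0,0],[-0.0007,0,0],[-0.001,0,0],[-0.0013,0,0],[-0.0017,0,0],[-0.002,0,0],[-0.0023,0,0],[-0.0027,0,0],[-0.003,0,0]],"spin":[-6,-12,-18,-24,-30,-36,-42,-48,-54]}'
python3 feel.py 5
python3 -m creep '{"hand":[1,1,1,1,1,1,1,1,1],"slide":[[-0.0003,0,0],[-0.0007,0,0],[-0.001,0,0],[-0.0013,0,0],[-0.0017,0,0],[-0.002,0,0],[-0.0023,0,0],[-0.0027,0,0],[-0.003,0,0]],"spin":[-6,-12,-18,-24,-30,-36,-42,-48,-53]}'
python3 feel.py 5
```

```text
time_s: 18.62
ee_pos: [0.5148, -0.0345, 0.1667]
eef_rot: [2.843, 1.57, 2.342]
force: [0.4, -1.1, 2.7]
grip_width: 0.0127
t 18.87 F [ 0.24 -1.61  2.39] +- [0.26 0.34 0.13] M [-0.463  0.075  0.025] pos [ 0.5149 -0.0345  0.1668] qnut 0.572 q6 -1.203 g 0.0128
time_s: 19.62
ee_pos: [0.5148, -0.0346, 0.1697]
eef_rot: [2.344, 1.57, 2.764]
force: [0.5, -2.3, 1.2]
grip_width: 0.0126
t 19.87 F [-0.01 -2.16  1.73] +- [0.1  0.24 0.32] M [-0.439  0.055 -0.014] pos [ 0.5149 -0.0346  0.1697] qnut -0.350 q6 -2.125 g 0.0128
```

```bash
python3 -m creep '{"hand":[0.6,0.6,0.6,0.6,0.4,0.4,0.4,0.4,0.4,0.4],"slide":[[0,0,0],[0,0,0],[0,0,0],[0,0,0],[-0.01,0,0],[-0.025,0,0],[-0.05,0,0],[-0.07,0,0],[-0.07,0,0],[-0.07,0,0]],"spin":[0,0,0,0,0,0,0,0,0,0]}'
python3 - <<'E'
from h import *
o=ctrl.get_obs();W=ctrl.calibration("wrist");im=ctrl.camera("wrist");print(o["ee_pos"],o["force"],o["qpos"])
R=Rn.from_euler('xyz',o["eef_rot"]).as_matrix();print("z yaw",np.arctan2(R[1,2],R[0,2]))
np.savez("w8.npz",**W);cv2.imwrite("pics/w8.png",im[:,:,::-1])
E
```

```text
time_s: 20.7
ee_pos: [0.5152, -0.0346, 0.2411]
eef_rot: [-0.521, 1.569, -0.104]
force: [-0.2, 0.1, -0.1]
grip_width: 0.0282
[ 0.51521606 -0.03464837  0.24109192] [-0.17936701  0.0865706  -0.13078377] [-1.38124672e-01  2.02400886e-01  1.57775971e+00  7.63669727e-05
  1.35922828e+00 -2.12522877e+00]
z yaw 0.4162928607031033
```

View pics/w8.png

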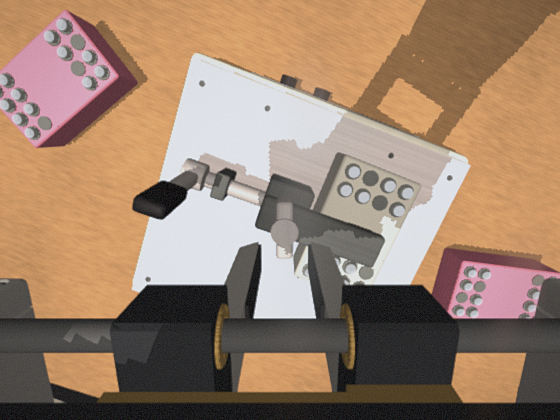

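```bash
python3 - <<'E'
from h import *
print(rows([.4866,-.1317,.241]))
E
```

```text
[-0.00108657 -0.07739267 -0.06506564]
```

```bash
python3 -m creep '{"hand":[1,1,1,1,1,1,1],"slide":[[0,-0.015,-0.02],[0,-0.03,-0.035],[0,-0.05,-0.05],[0,-0.065,-0.06],[0,-0.077,-0.065],[0,-0.077,-0.065],[0,-0.077,-0.065]],"spin":[5,10,15,20,20,20,20]}'
python3 - <<'E'
from h import *
o=ctrl.get_obs();W=ctrl.calibration("wrist");im=ctrl.camera("wrist");print(o["ee_pos"],o["force"],o["qpos"])
R=Rn.from_euler('xyz',o["eef_rot"]).as_matrix();print("z yaw",np.arctan2(R[1,2],R[0,2]))
np.savez("w9.npz",**W);cv2.imwrite("pics/w9.png",im[:,:,::-1]);print(rows([.4866,-.1317,.193]))
E
```

```text
time_s: 21.33
ee_pos: [0.4866, -0.1314, 0.2392]
eef_rot: [2.579, 1.57, 2.648]
force: [0.4, 1.0, -0.3]
grip_width: 0.0006
[ 0.48659614 -0.13135187  0.23924953] [ 0.43761486  0.96684208 -0.2869757 ] [-3.36428179e-01  1.77605727e-01  1.61148649e+00  1.78213738e-04
  1.35359773e+00 -1.97646704e+00]
z yaw 0.06920431401321508
[ 4.63568927e-02 -8.63936589e-04 -9.73695616e-05]
```

View pics/w9.png

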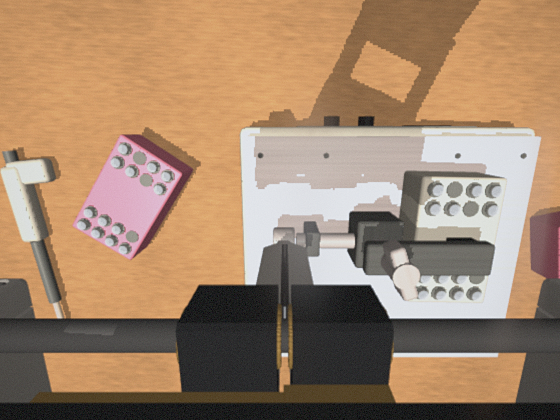

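```bash
python3 -m creep '{"hand":[1,1,1,1,1],"slide":[[0.02,0,0],[0.04,0,0],[0.046,0,0],[0.046,0,0],[0.046,0,0]],"spin":[0,0,0,0,0]}' 30
python3 feel.py 3
python3 - <<'E'
from h import *
s=ctrl.camera("side")[:,:,::-1];cv2.imwrite("pics/s9.png",cv2.resize(s[130:290,210:370],None,fx=4,fy=4,interpolation=cv2.INTER_CUBIC))
E
```

```text
time_s: 21.8
ee_pos: [0.4869, -0.1309, 0.1944]
eef_rot: [-0.046, 1.571, 0.023]
force: [0.6, 0.2, 1.0]
grip_width: 0.0001
t 21.95 F [ 0.13 -0.02  0.13] +- [0.18 0.09 0.3 ] M [ 0.013 -0.014  0.002] pos [ 0.4871 -0.1312  0.1949] qnut -0.002 q6 -1.975 g 0.0005
```

View pics/s9.png

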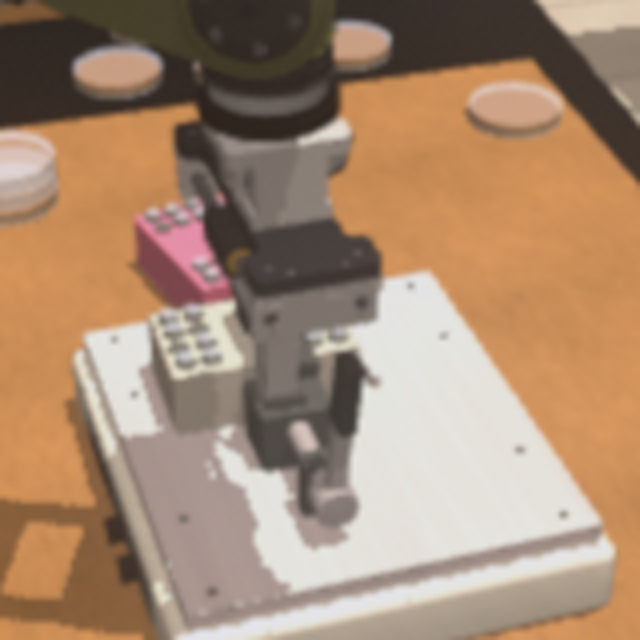

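```bash
python3 -m creep '{"hand":[1,1,1,1,1,1,1,1,1],"slide":[[0,0,0.01],[0,0,0.019],[0,0,0.028],[0.001,0,0.036],[0.003,0,0.045],[0.005,0,0.053],[0.009,0,0.061],[0.012,0,0.068],[0.012,0,0.068]],"spin":[0,0,0,0,0,0,0,0,0]}'
python3 feel.py 3
python3 - <<'E'
from h import *
s=ctrl.camera("side")[:,:,::-1];cv2.imwrite("pics/s10.png",cv2.resize(s[130:290,210:370],None,fx=4,fy=4,interpolation=cv2.INTER_CUBIC))
E
```

```text
time_s: 22.75
ee_pos: [0.5552, -0.1265, 0.1806]
eef_rot: [2.668, 1.57, 2.736]
force: [-0.7, 0.5, -1.2]
grip_width: 0.0004
t 22.90 F [-0.28  0.52 -0.08] +- [0.41 0.2  0.16] M [0.041 0.049 0.004] pos [ 0.5545 -0.1266  0.1813] qnut -0.002 q6 -1.927 g 0.0004
```

View pics/s10.png

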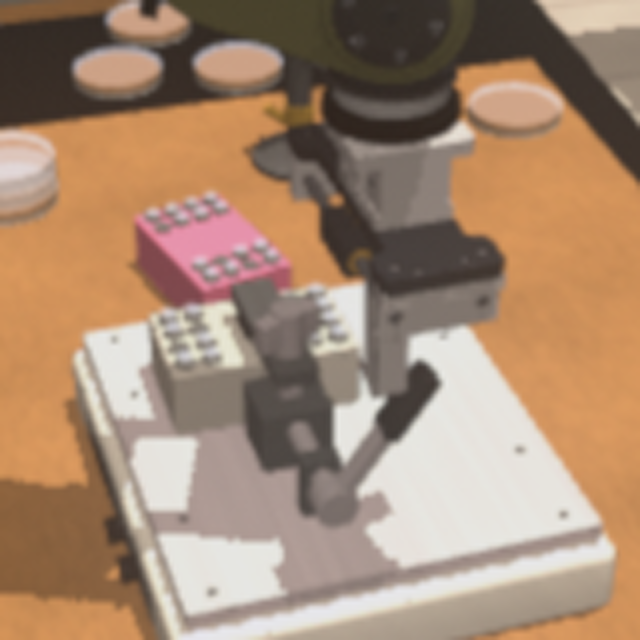

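```bash
python3 -m creep '{"hand":[1,1,1,1,1,1,1,1],"slide":[[0.005,0,0.008],[0.01,0,0.014],[0.016,0,0.02],[0.023,0,0.026],[0.030,0,0.031],[0.037,0,0.035],[0.045,0,0.038],[0.045,0,0.038]],"spin":[0,0,0,0,0,0,0,0]}'
python3 feel.py 2
python3 -m creep '{"hand":[1,1,1,1,1,1,1],"slide":[[0.008,0,0.003],[0.016,0,0.004],[0.021,0,0.005],[0.025,0,0.005],[0.027,0,0.005],[0.027,0,0.005],[0.027,0,0.005]],"spin":[0,0,0,0,0,0,0]}'
python3 feel.py 3
python3 - <<'E'
from h import *
s=ctrl.camera("side")[:,:,::-1];cv2.imwrite("pics/s11.png",cv2.resize(s[130:290,210:370],None,fx=4,fy=4,interpolation=cv2.INTER_CUBIC))
E
```

```text
time_s: 23.62
ee_pos: [0.5923, -0.1238, 0.1346]
eef_rot: [2.638, 1.568, 2.706]
force: [-0.0, 0.9, 0.4]
grip_width: 0.0007
t 23.72 F [-0.12  0.46  0.05] +- [0.19 0.19 0.28] M [ 0.018 -0.027 -0.005] pos [ 0.5921 -0.1238  0.1357] qnut -0.002 q6 -1.905 g 0.0005
time_s: 24.3
ee_pos: [0.5976, -0.1235, 0.1124]
eef_rot: [0.045, 1.569, 0.113]
force: [-10.7, 5.3, 27.1]
grip_width: 0.0009
t 24.45 F [-10.1    5.15  27.11] +- [0.19 0.14 0.1 ] M [1.089 2.149 0.013] pos [ 0.5976 -0.1235  0.1124] qnut -0.002 q6 -1.903 g 0.0004
```

View pics/s11.png

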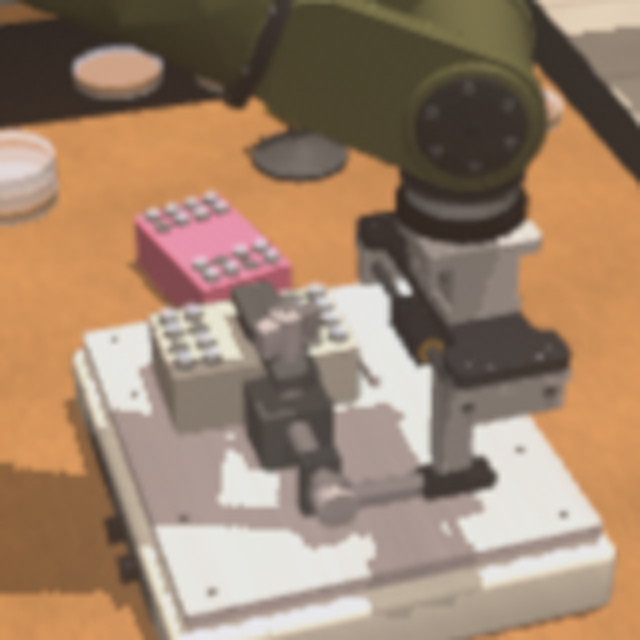

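```bash
python3 -m creep '{"hand":[1,1,1,1,1,1,1],"slide":[[-0.005,0,0],[-0.02,0,0],[-0.05,0,0],[-0.09,0,0],[-0.13,0,0],[-0.15,0,0],[-0.15,0,0]],"spin":[0,0,0,0,0,0,0]}'
python3 - <<'E'
from h import *
o=ctrl.get_obs();print(o["ee_pos"],o["qpos"])
s=ctrl.camera("side")[:,:,::-1];cv2.imwrite("pics/s12full.png",s);cv2.imwrite("pics/s12.png",cv2.resize(s[175:305,220:370],None,fx=4.5,fy=4.5,interpolation=cv2.INTER_CUBIC))
# desired w2 pose in current tool axes
W=dict(np.load("w2.npz"));R=Rn.from_euler('xyz',o["eef_rot"]).as_matrix()
print(R.T@(np.array([.4386,-.0627,.2607])-o["ee_pos"]), np.degrees(np.arctan2(R[1,2],R[0,2])-.380))
E
```

```text
time_s: 25.08
ee_pos: [0.5984, -0.1241, 0.2647]
eef_rot: [-0.337, 1.564, -0.269]
force: [0.2, -0.3, -0.2]
grip_width: 0.0004
[ 0.59839507 -0.12410604  0.26471696] [-2.64410157e-01  4.03973507e-01  1.26350979e+00 -3.22204137e-05
  1.46714621e+00 -1.90272169e+00]
[ 0.00283056  0.07205492 -0.15531058] -17.9034420630151
```

View pics/s12.png

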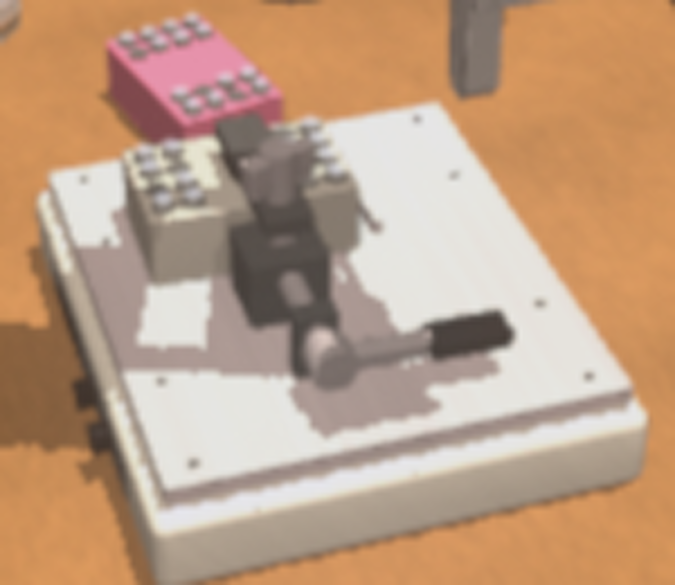

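```bash
python3 -m creep '{"hand":[-1,-1,-1,-1,-1,-1,-1,-1,-1,-1,-1,-1],"slide":[[0,0.01,-0.025],[0,0.02,-0.05],[0,0.04,-0.08],[0,0.055,-0.11],[0,0.065,-0.14],[0.003,0.072,-0.155],[0.003,0.072,-0.155],[0.003,0.072,-0.155],[0.003,0.072,-0.155],[0.003,0.072,-0.155],[0.003,0.072,-0.155],[0.003,0.072,-0.155]],"spin":[-3,-6,-10,-14,-18,-18,-18,-18,-18,-18,-18,-18]}'
python3 - <<'E'
from h import *
W=ctrl.calibration("wrist");im=ctrl.camera("wrist");o=ctrl.get_obs();print(o["ee_pos"])
np.savez("w13.npz",**W);cv2.imwrite("pics/w13.png",im[:,:,::-1])
x0,y0=180,249
p=proj(W,np.array([.5135,-.0355,.182])).astype(int);print(p)
cv2.imwrite("pics/w13c.png",cv2.resize(im[y0:y0+120,x0:x0+200,::-1],None,fx=4,fy=4,interpolation=cv2.INTER_CUBIC))
E
```

```text
time_s: 26.13
ee_pos: [0.4382, -0.0626, 0.2564]
eef_rot: [2.537, 1.57, 2.918]
force: [-0.5, 0.7, 0.4]
grip_width: 0.077
[ 0.43812082 -0.06261173  0.25649828]
[280 312]
```

View pics/w13c.png

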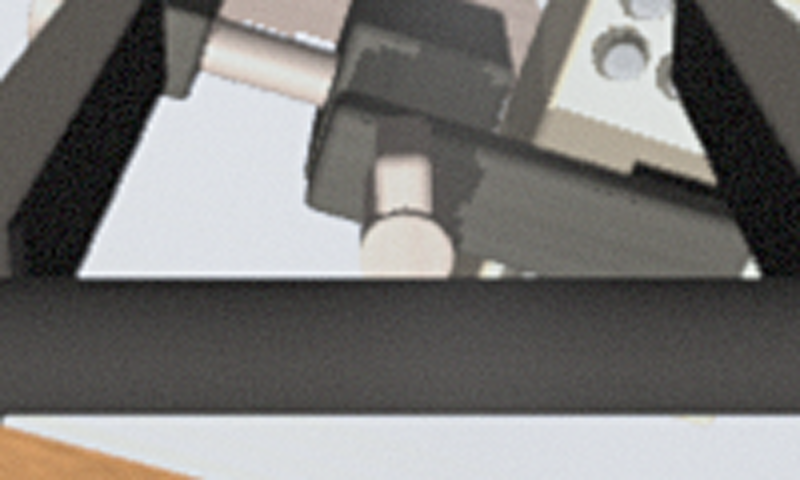

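```bash
python3 - <<'E'
from h import *
from scipy.optimize import brentq
A=dict(np.load("w2.npz"));B=dict(np.load("w13.npz"))
for n,c,y in [("before",A,264),("after",B,257)]:
    row=249+y/4-.4
    for xy in [(.514,-.035),(.515,-.0346)]:
        print(n,brentq(lambda z:proj(c,np.array([*xy,z]))[1]-row,.1,.23),end=" ")
print()
# fixed ref: clamp block corner (w2c 513,68)->(w13c 520,62?)
a=cv2.cvtColor(cv2.imread("pics/w2.png"),6);b=cv2.cvtColor(cv2.imread("pics/w13.png"),6)
s0=cv2.cvtColor(cv2.imread("pics/side0.png"),6).astype(np.float32);s1=cv2.cvtColor(cv2.imread("pics/s12full.png"),6).astype(np.float32)
S=ctrl.calibration("side")
for z in (.18,.185): print(z,proj(S,np.array([.515,-.0346,z])),proj(S,np.array([.51,.037,z-.03])))
for nm,im in(("a",s0),("b",s1)):
    cv2.imwrite(f"pics/cmp_{nm}.png",cv2.resize(im[195:235,260:310],None,fx=8,fy=8,interpolation=cv2.INTER_CUBIC))
x=np.hstack([cv2.imread("pics/cmp_a.png"),cv2.imread("pics/cmp_b.png")]);cv2.imwrite("pics/cmp.png",x);print(x.shape)
E
```

```text
before 0.1888473668071838 before 0.1871342753715059 after 0.18175867442805083 after 0.1800185498955065 
0.18 [281.37636043 206.36493621] [273.84549992 201.50875828]
0.185 [281.34325276 204.71935518] [273.79649133 199.95385768]
(320, 800, 3)[ WARN:0@0.242] global loadsave.cpp:1063 imwrite_ Unsupported depth image for selected encoder is fallbacked to CV_8U.
```

View pics/cmp.png

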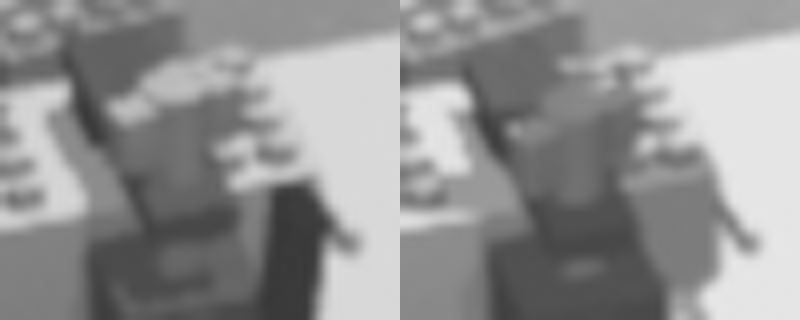

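```bash
python3 -m creep '{"hand":[-1,-1,-1,-1,-1],"slide":[[-0.02,0,0],[-0.05,0,-0.03],[-0.06,0,-0.06],[-0.06,0,-0.08],[-0.06,0,-0.08]],"spin":[0,0,0,0,0]}'
python3 - <<'E'
from h import *
w=ctrl.camera("wrist");s=ctrl.camera("side");o=ctrl.get_obs();print(o["time_s"],o["ee_pos"],o["force"])
cv2.imwrite("pics/fin.png",np.hstack([w[:,60:500],s[140:420,100:460].repeat(1,0) if False else cv2.resize(s[150:310,220:380],(420,420))])[:,:,::-1][:, :860][::1])
x=cv2.imread("pics/fin.png");cv2.imwrite("pics/fin.png",cv2.resize(x,(790,386)))
E
```

```text
time_s: 26.6
ee_pos: [0.3619, -0.0931, 0.3179]
eef_rot: [-0.878, 1.568, -0.497]
force: [0.6, 0.6, 0.2]
grip_width: 0.094
26.7 [ 0.36367114 -0.09250251  0.3170471 ] [-0.07109416  0.15321114  0.62996386]
```

View pics/fin.png

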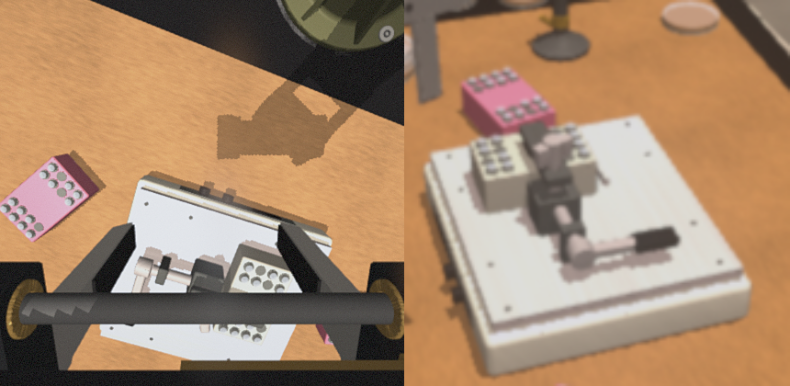

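The lever is flat and stays there, the rack is in its place and the arm is clear of everything, so I'm handing in.

```bash
python3 -c "
from station import ctrl
print(ctrl.hand_in(), ctrl.get_obs()['time_s'])"
```

```text
the job is handed in; nothing more can be done
the job is handed in; nothing more can be done
```

The white rack is strapped down with the lever lying flat, and the job is handed in. The last clock reading was 26.7 s. I could not measure the final grip force directly.

- **Finding the touch:** I gripped the T-nut bar and turned it clockwise in 6° steps, reading the wrist force. The first pass was muddied by side load because the hand was off the nut's axis. I re-centred, gripped again and repeated it. On the second pass the upward force stayed flat at about 0.9 N up to q = 1.20, then rose to 2.8 N, 5.0 N and 5.5 N over the next three steps. I took the touch as q ≈ 1.22. The search reached q = 1.52 twice, which by the stated stiffness put about 6 N on the rack. The rise was steeper than the 1 to 2 N the task described.
- **Setting and locking:** I backed the nut off to q = −0.35, a quarter turn below the touch, and let go. I then pushed the lever over to its end stop with closed fingers, with a final press of about 27 N vertical (29 N in all).

**Last checks:**
- The lever stayed flat after I let go.
- In the pictures the rack looks to be in its place, and I saw nothing disturbed on the bench.
- The arm was clear of everything at the end.
- The strap dropped roughly 6 to 7 mm on locking, read roughly from pictures. That is less than the lever's full 10 mm, so the foot is bearing on the rack. A plain quarter-turn gap would be 5 mm, so the two only agree roughly.
- I felt almost no resistance where I paused the lever part-way, at about 0.6 and 1.3 rad, so that gave no confirmation of the 20 N lock force.

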